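# Rock a stuck tool rest free and hang it on its rack

### The arm

A 7-joint arm with a two-finger parallel gripper is mounted at the origin on a cart in front of the work surface, level with it; the furniture and walls round the work are solid. World frame = base frame: x ahead of the robot, y to its left, z up, the work surface at z = 0. Lengths are in mm, angles in degrees, forces in N, time in s.
With the tool pointing down it reaches from about 400 to 850 mm from the base axis. Payload 4.5 kg.
Tool frame: the origin (TCP) lies midway between the tips of the shut fingers; the grasp point (between the pads) lies manip.hold_point_z behind it (manip.hold_point_z is the distance from the TCP to the grasp point, in mm); z points along the fingers, y is the direction in which the jaws open and shut (so a half turn about z gives the same grasp; the last joint's range is limited). The gripper opens to 88 mm and grips with 3 to 60 N. Pads are 18 mm wide; open, the fingers measure 123 mm over their backs; the gripper's body (75 mm by 187 mm) begins 45 mm behind the grasp point.
Start: joints at [71.379, 39.483, -11.15, 89.685, 9.013, 51.709, -12.324], TCP at [219.499, -585.212, 238.743] pointing down, gripper open.
Joint ranges: [-172.22, 172.22], [-26.19, 119.32], [-84.43, 86.54], [7.71, 146.69], [-57.33, 237.33], [2.42, 119.75], [-152.13, 152.13]. Speed limits (degrees/s): [147.25, 147.25, 180, 180, 180, 180, 180].

### API

Orientations are given as [roll, pitch, yaw] about the fixed x, y, z axes, in that order (R = Rz(yaw) Ry(pitch) Rx(roll)).
In Python, from rig import manip, effector, state, grab_frame, get_calibration, order gives the robot as it stands. Calls block until the motion is done:
- manip.goto(position, orientation): joint-space move of the TCP to a pose.
- manip.move_linear(position, ori=None, speed=150, until_force=None): straight line of the TCP; ori=None keeps the orientation; speed is the mean speed in mm/s. With until_force (N) it stops when the force on the tool has changed by that much, and returns True; else False.
- manip.goto_joints(angles): joint-space move.
- effector.move_gripper(opening, force=None): opening from 0.0 (shut) to 1.0 (fully open); force is the grip in N (None keeps the last); returns when the fingers have stopped.
- manip.sleep(seconds).
- manip.inverse_kinematics(position, orientation): joint angles nearest the present ones, or None.
- state(): the state.
- grab_frame(name): name is "scene" or "top" or "wrist"; returns the picture (400x640x3 uint8, red, green, blue); there is no depth.
- get_calibration(name): a dict with "K" (3x3 intrinsics, pixels), "world_to_cam" (4x4, takes a point from world to camera coordinates). Camera axes: x right, y up, looking along -z (the intrinsics and any distortion apply to the point x, -y, -z); pixel columns grow to the right and rows downward; lengths in mm; the calibration is good to about 2 mm. A picture is of the moment at which its call begins: read the wrist's pose just before it. get_calibration takes no time and is no camera call; for the wrist camera it gives the pose at the moment of the call.
A pose or a line that the arm cannot do raises manip.MotionError and nothing moves.
- order.finish_job(): hands the job in, once; it reports no verdict.
The state is a dict: "t": time; "q": joint angles; "dq": joint speeds; "joint_efforts": joint torques, N m; "ee_pos": TCP position; "tool_rot": TCP orientation; "contact_force": force on the tool from outside, world axes, zero at the start; "wrist_torque": the same for the moment, N m; "width": opening from 0.0 (shut) to 1.0 (fully open).
Only numpy, scipy, OpenCV 4.12 (cv2) and the standard library are available. Lean on these libraries where they do the work, as an engineer would, in place of code of your own. Each camera call takes 0.05 s, during which the arm holds its last target. There are 200 camera calls.

### The job

The grinder's T-shaped tool rest is stuck upright in its clamp socket, held by two stiff sliding keepers. While it still stands in the socket, rock it along its crossbar all the way to one side and all the way to the other, so that it pushes both keepers back; then pull it straight up and hang it upright by its crossbar across the two prongs of the forked rack, let go and hanging still. Do not disturb the bush, the oil bottle or the nut standing near by.

Things in the scene. Friction and masses are not known exactly. Their poses are not given: they have to be found in the camera images.
- rest_bar (a point): Centre of the crossbar of the loose steel T-shaped tool rest (about 0.4 kg, 124 mm tall). Crossbar: 84 mm long along y, 16 mm thick along x (grip it so), 24 mm tall along z. Below it the stem: 100 mm long, 24 mm wide (y), 16 mm thick (x), z up along it, with a notch 5 mm deep in each y side, 38 to 50 mm above the foot.
- rest_foot (a point): Centre of the underside of the tool rest's stem, 112 mm below rest_bar; same axes. (The fixed grey bench grinder to the right of the work stands up to 260 mm tall, with its near guard at y = 0.07 m: pass above it.)
- clamp_socket: Grey clamp socket fixed to the table, 42 x 100 x 80 mm on a 60 x 130 mm base; origin at the centre of its underside, z up, y along the rest's crossbar. The stem stands on its floor, 10 mm above the table. A brass keeper in each y end, 6 mm thick, 55 mm above the table, reaches into the stem's notch (2 to 3.5 mm play in height), so that it cannot be pulled out.
- socket_mouth (a point): Centre of the socket's open mouth, 80 mm above the table; same axes as clamp_socket. The mouth is 18.5 mm wide along x and 49 mm along y, so the stem can rock only along y, about its foot, by 0.17 to 0.19 rad each way until it meets the end of the mouth (the crossbar has then shifted about 19 to 22 mm from upright).
- keeper_left (a joint): Slide of the keeper at the socket's +y end, in m: 0 to 0.0008 at the start (in the notch), growing outward to at most 0.009; from 0.005 on it is clear of the upright stem. It moves stiffly (9 N at the keeper, 4 N at the crossbar, more if the fingers do not tilt with the bar) and stays put. Rocking the rest right over to +y brings it to about 0.007.
- keeper_right (a joint): The same for the keeper at the socket's -y end, pushed out by rocking the rest to -y.
- rack_seat (a point): Midway between the two prongs of the fixed dark steel forked rack, level with their tops, 150 mm above the table. Prongs run along x, from the back post (+62 mm) to tips (-42 mm) that turn up 6 mm; each is 12 mm wide, the gap between them 44 mm along y, open above and at -x. The crossbar lies across both, along y, the stem hanging in the gap; rest_bar is then 12 mm above this point.
- bush: Bystander: steel bush, 27 mm across, 30 mm tall; origin at its underside.
- oil: Bystander: white oil bottle, 37 mm across, 113 mm tall; origin at its underside.
- nut: Bystander: hexagon nut, 24 x 27 x 12 mm; origin at its underside.

How it is judged:
By the outcome, as a careful person would: the job done as asked, in the order asked, and still so for the second after the job is handed in, with the robot touching nothing.
It also fails if it takes over 51 s, if anything falls off the work surface, if the arm or the gripper's body presses on something with over 40 N, if the wrist force passes 120 N, or if a joint passes its speed limit or range.

## Working session

There is one attempt and no reset: what is moved stays moved. The work goes in short steps, each a Python script; the robot and the scene stay as the last script left them, time stands still between calls to the robot, and variables do not carry over. Pictures are saved under pics/ and viewed, about 8 in all and at most 12, crops included, and the job is handed in when it is done.

```bash
mkdir -p pics; ls; python3 - <<'E'
from rig import *
import cv2,numpy as np
for n in("scene","top"):
    cv2.imwrite(f"pics/{n}0.png",grab_frame(n)[...,::-1])
    c=get_calibration(n);print(n,{k:np.round(v,4).tolist() if not isinstance(v,str) else v for k,v in c.items()})
print(manip.hold_point_z);s=state();print(s['t'],s['tool_rot'],s['contact_force'])
E
```

```text
pics
scene {'K': [[493.2257, 0.0, 320.3468], [0.0, 493.2257, 195.5204], [0.0, 0.0, 1.0]], 'world_to_cam': [[-0.6266, -0.7793, -0.0054, 511.1144], [0.6611, -0.5352, 0.5258, -268.492], [-0.4127, 0.3259, 0.8506, -826.2713], [0.0, 0.0, 0.0, 1.0]]}
top {'K': [[452.2348, 0.0, 326.9683], [0.0, 452.2348, 201.9359], [0.0, 0.0, 1.0]], 'world_to_cam': [[-0.0124, -0.9999, -0.0117, 249.8367], [0.9841, -0.0143, 0.177, -495.9193], [-0.1771, -0.0093, 0.9841, -971.8234], [0.0, 0.0, 0.0, 1.0]]}
18.700000000000003
0.1 [-1.79903931e+02  7.47215018e-03  2.05666783e+01] [ 0.64285199 -0.46242557 -0.27712268]
```

View pics/scene0.png

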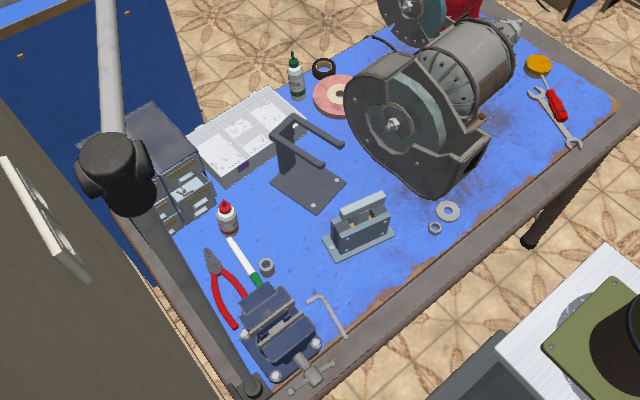

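View pics/top0.png

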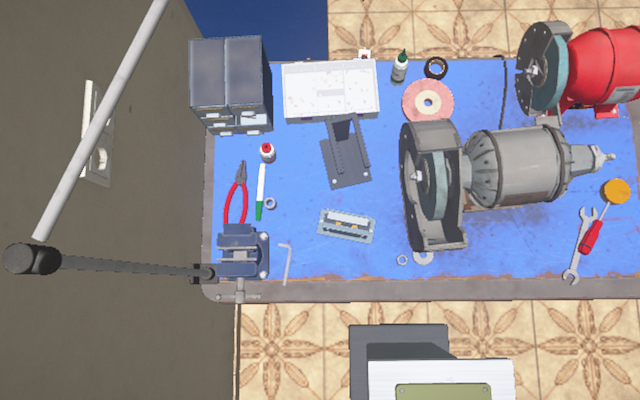

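The scene view shows the T rest in its socket at about (362,222) and the rack's prongs ending near (343,146) and (322,170). The top view shows the bar at about (349,218), the rack at (345,150) and the bush at (270,203). Next I compute coarse positions and prepare a wrist look.

```bash
cat > h.py <<'E'
from rig import *
import numpy as np, cv2
from scipy.optimize import least_squares
def proj(c,P):
    P=np.atleast_2d(P).astype(float); W=np.array(c["world_to_cam"]); p=P@W[:3,:3].T+W[:3,3]
    p=p*[1,-1,-1]; uv=p@np.array(c["K"]).T; return uv[:,:2]/uv[:,2:]
def back(c,uv,z):
    W=np.array(c["world_to_cam"]);R=W[:3,:3];o=-R.T@W[:3,3]
    d=np.linalg.inv(c["K"])@[uv[0],uv[1],1]; d=R.T@(d*[1,-1,-1]); return o+d*(z-o[2])/d[2]
def save(n,img,box=None,k=1):
    if box: img=img[box[1]:box[3],box[0]:box[2]]
    cv2.imwrite(f"pics/{n}.png",cv2.resize(img,None,fx=k,fy=k,interpolation=cv2.INTER_CUBIC)[...,::-1])
E
python3 - <<'E'
from h import *
t=get_calibration("top");s=get_calibration("scene")
for n,uv,z in[("barL",(329,211),134),("barR",(370,222),134),("prong post",(345,118),150),("tips",(349,160),150),("bush",(270,203),30),("oil",(266,148),113)]:
    print(n,back(t,uv,z).round(0))
print("scene bar",back(s,(362,205),134).round(0),"tips",back(s,(343,146),150).round(0),back(s,(322,170),150).round(0))
a=cv2.resize(cv2.imread("pics/top0.png")[105:255,310:385],None,fx=4,fy=4,interpolation=cv2.INTER_CUBIC)
b=cv2.resize(cv2.imread("pics/scene0.png")[100:270,260:400],None,fx=3.5,fy=3.5,interpolation=cv2.INTER_CUBIC)
b=cv2.copyMakeBorder(b,0,600-b.shape[0],0,0,cv2.BORDER_CONSTANT)
cv2.imwrite("pics/comb.png",np.hstack([a,b]))
w=get_calibration("wrist");W=np.array(w["world_to_cam"]);st=state()
print(w["K"],"cam pos",(-W[:3,:3].T@W[:3,3]).round(1),"view",(-W[2,:3]).round(3),st["ee_pos"],a.shape,b.shape)
for p,yaw in (([480,60,330],-12),([480,60,330],78),([470,50,330],-102)): print(yaw,manip.inverse_kinematics(p,[180,0,yaw]))
E
```

```text
barL [464. 238. 134.]
barR [441. 155. 134.]
prong post [658. 202. 150.]
tips [567. 196. 150.]
bush [501. 374.  30.]
oil [607. 372. 113.]
scene bar [444. 208. 134.] tips [550. 161. 150.] [533. 222. 150.]
[[332.52474906   0.         324.00532499]
 [  0.         332.52474906 203.61136935]
 [  0.           0.           1.        ]] cam pos [ 295.4 -554.3  384.1] view [-0.298 -0.109 -0.948] [ 219.23850919 -584.65594083  237.98738013] (600, 300, 3) (600, 490, 3)
-12 [  -5.37232155   22.18273844  -10.49357099  105.92422892    4.98346036
   52.33386365 -120.15464016]
78 [  9.74103713  24.4463501  -33.14954082 105.21248074  16.03212091
  55.02487443 -42.34702721]
-102 [ 31.32771987  34.95527625 -71.56496955 106.00866798  36.37715087
  66.41028025 115.03425519]
```

View pics/comb.png

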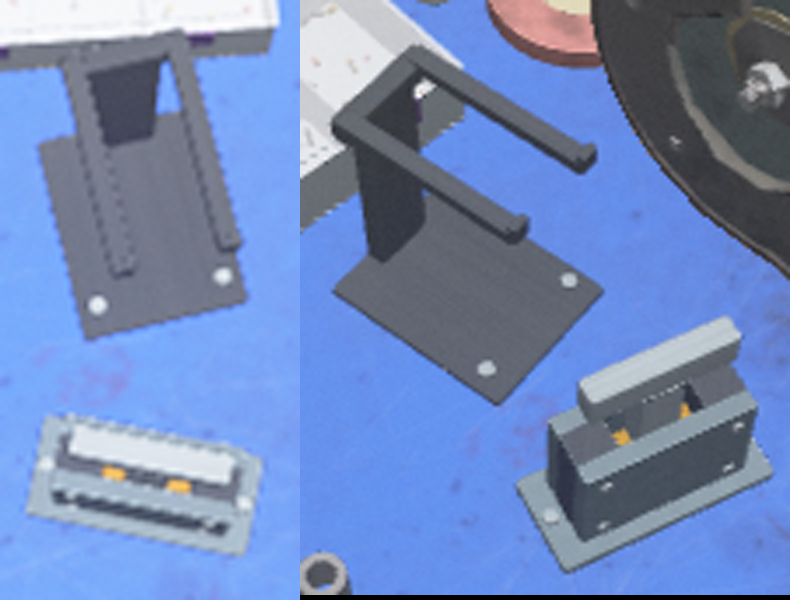

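The bar's top corners are near (328,215) and (370,223) in the top view, giving roughly (452,197) with yaw about -15°. The rack tips are near (340,173) and (368,167). That is good enough to move the wrist camera over them.

```bash
python3 - <<'E'
from h import *
p=state()["ee_pos"]
manip.move_linear([p[0],p[1],440],speed=300)
manip.goto([500,195,440],[180,0,75])
manip.move_linear([500,195,350],speed=250)
manip.sleep(0.2)
c=get_calibration("wrist");im=grab_frame("wrist")
np.savez("w1.npz",im=im,W=c["world_to_cam"],K=c["K"]);save("w1",im,k=1.25)
s=state();print(s["t"],s["ee_pos"],s["tool_rot"],s["q"].round(0) if hasattr(s["q"],"round") else s["q"])
E
```

```text
4.5917 [500.4955695  195.70017609 351.51293197] [ 1.79889894e+02 -1.15719090e-01  7.49875576e+01] [ 11.  38. -68.  94.  36.  73. -78.]
```

View pics/w1.png

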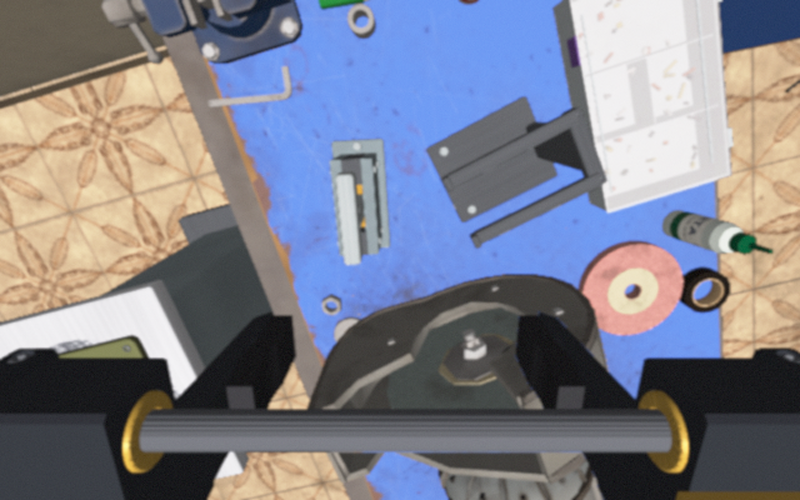

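The wrist view shows the bar at about (347,218) in the picture, the socket at (360,195), and the prongs running from (580,120)/(600,185) to tips at (447,182)/(478,240). I enlarge this region for pixel picks.

```bash
python3 - <<'E'
from h import *
im=np.load("w1.npz")["im"]; save("w1c",im,(250,75,500,220),3.2)
E
```

```text
(no output)
```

View pics/w1c.png

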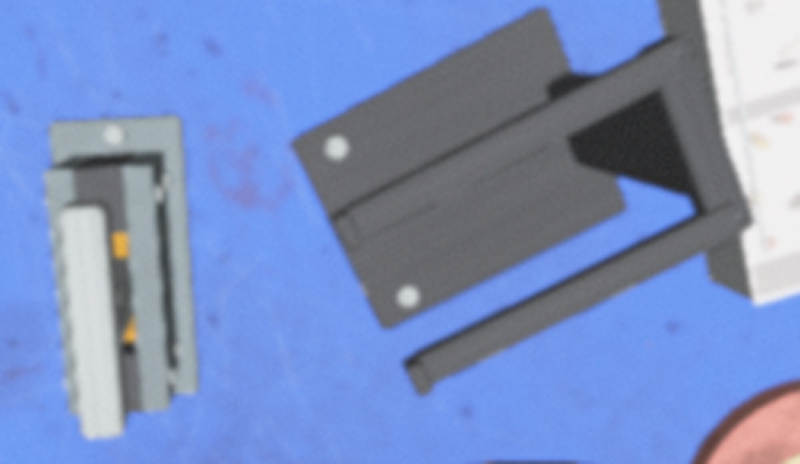

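```bash
cat > fit.py <<'E'
from h import *
d=np.load("w1.npz");w={"K":d["K"],"world_to_cam":d["W"]};t=get_calibration("top");s=get_calibration("scene")
fw=lambda L:np.array(L)/3.2+[250,75]-0.35
ft=lambda L:np.array(L)/4+[310,105]-0.4
fs=lambda L:(np.array(L)-[300,0])/3.5+[260,100]-0.35
def fit(obs,x0,label):
    def T(p,P):
        a=np.radians(p[2]);c,q=np.cos(a),np.sin(a);P=np.array(P,float)
        return np.c_[P[:,0]*c-P[:,1]*q+p[0],P[:,0]*q+P[:,1]*c+p[1],P[:,2]]
    def res(p,o=obs): return np.concatenate([(proj(c,T(p,P))-uv).ravel() for c,uv,P in o])
    r=least_squares(res,x0,loss="soft_l1");print(label,r.x.round(2),"res",res(r.x).round(1))
    for o in obs:
        q=least_squares(res,x0,loss="soft_l1",args=([o],));print("   single",q.x.round(2))
bar=[(-8,42,134),(8,42,134),(-8,-42,134),(8,-42,134)]
fit([(w,fw([(62,210),(103,206),(83,438),(122,432)]),bar),
     (t,ft([(68,455),(75,428),(233,487),(240,462)]),bar)],[452,197,-15],"bar")
base=[(-21,50,80),(21,50,80),(21,-50,80)]
fit([(w,fw([(45,170),(155,165),(168,410)]),base)],[452,197,-15],"socket")
tip=[(-42,34,156),(-42,22,156),(-42,-22,156),(-42,-34,156)]
fit([(w,fw([(333,213),(350,243),(405,362),(422,395)]),tip),
     (t,ft([(113,275),(133,268),(223,252),(241,242)]),tip),
     (s,fs([(527,219),(597,150)]),[(-42,22,156),(-42,-34,156)])],[590,198,5],"rack")
E
python3 fit.py
```

```text
bar [448.32 203.78 -12.44] res [-1.3 -0.   0.6  0.6 -0.7  1.5  0.8  2.8 -1.5 -0.1 -1.6 -0.9 -2.2  0.2
 -2.5 -1.2]
   single [448.8  204.83 -12.44]
   single [447.25 199.8  -12.31]
socket [448.35 204.79 -13.02] res [ 0.1 -0.4 -0.2 -0.1  0.2  0.6]
   single [448.35 204.79 -13.02]
rack [586.47 199.68  12.14] res [ 0.2  0.6 -0.1  1.6  0.3  1.  -0.4  0.3 -2.3 -0.2 -1.6  0.3 -2.9 -0.5
 -1.7  0.7 -0.7 -0.1 -0.8 -0.5]
   single [586.66 200.63  12.2 ]
   single [586.58 195.75  12.65]
   single [585.27 198.64  11.51]
```

```bash
python3 - <<'E'
from h import *
manip.goto([448.5,203,195],[180,0,77.3]); manip.sleep(0.2)
c=get_calibration("wrist");im=grab_frame("wrist");np.savez("w2.npz",im=im,W=c["world_to_cam"],K=c["K"])
a=np.radians(-12.7);R=np.array([[np.cos(a),-np.sin(a)],[np.sin(a),np.cos(a)]])
v=im.copy()
for p in[(-8,42),(8,42),(8,-42),(-8,-42)]:
    q=proj(c,[*(R@p+[448.5,204]),134])[0];print(q.round(1));cv2.circle(v,tuple(q.round().astype(int)),2,(255,0,0),-1)
save("w2",v,k=1.25);s=state();print(s["t"],s["ee_pos"],s["tool_rot"],s["contact_force"],s["q"])
E
```

```text
[311.3 162.8]
[336.5 162.7]
[335.3 278.9]
[312.9 279. ]
5.5333 [449.68144639 203.50349537 196.16609538] [ 1.79878770e+02 -1.05228298e-01  7.72225835e+01] [ 0.37402455 -0.23244997  0.5279439 ] [  4.76411059  44.43143326 -59.35583192 113.43090641  49.72219422
  52.21635377 -94.08466139]
```

View pics/w2.png

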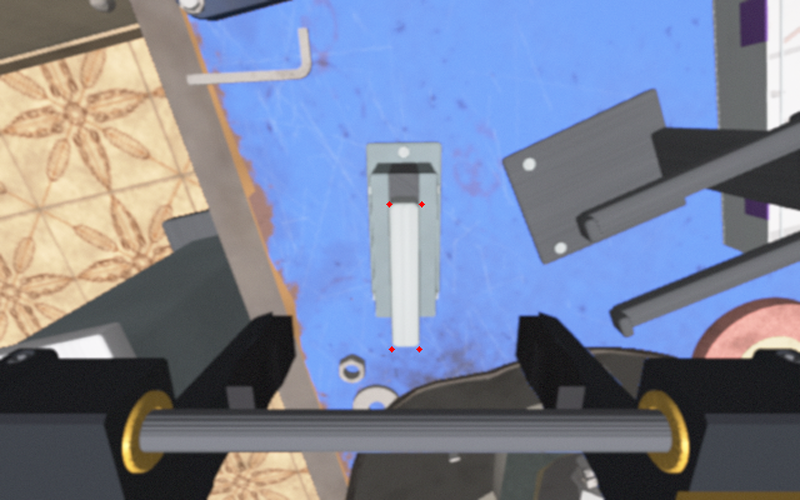

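The picked corners overlay the bar to within about 1 px, so bar centre is (448.5,204) at yaw -12.7°. Now the grip, then rocking to +y with force watching.

```bash
cat >> h.py <<'E'
HP=manip.hold_point_z
def rot(yaw):
    a=np.radians(yaw);return np.array([[np.cos(a),-np.sin(a),0],[np.sin(a),np.cos(a),0],[0,0,1]])
from scipy.spatial.transform import Rotation as Ro
def rockpose(foot,yaw,th,R=112-0.,dz=0):
    """tool pose for the rest tilted th rad toward its +y about its foot; grasp at bar centre"""
    T=Ro.from_matrix(rot(yaw))*Ro.from_rotvec([-th,0,0])
    up=T.apply([0,0,1]); bar=np.array(foot)+up*R+[0,0,dz]
    tool=T*Ro.from_euler("xyz",[180,0,90],degrees=True)
    return bar-up*HP, tool.as_euler("xyz",degrees=True)
def rep(l=""):
    s=state();f=rot(-YAW)@s["contact_force"];print(l,"t%.2f"%s["t"],"ee",np.round(s["ee_pos"],1),"rot",np.round(s["tool_rot"],1),"F(socket axes)",f.round(1),"w%.3f"%s["width"]);return s
YAW=-12.7
E
python3 - <<'E'
from h import *
manip.move_linear([448.5,203.5,102.5],[180,0,77.3],speed=120);rep("down")
effector.move_gripper(0.0,force=30);s=rep("grip")
foot=np.array([s["ee_pos"][0],s["ee_pos"][1],10.]);np.save("foot.npy",foot)
for th in (0.06,0.12,0.16,0.19):
    p,o=rockpose(foot,YAW,th,dz=6*abs(np.sin(th)));hit=manip.move_linear(p,o,speed=30,until_force=35)
    rep(f"th{th} {hit}")
    if hit:break
E
```

```text
down t6.46 ee [448.7 203.9 102.9] rot [180.   -0.   77.3] F(socket axes) [-0.4  0.2  0.5] w0.998
grip t7.54 ee [448.5 203.5 102.5] rot [180.    0.   77.3] F(socket axes) [-0.1 -0.  -0.3] w0.180
th0.06 False t7.88 ee [449.6 208.1 103. ] rot [-180.     3.5   77.3] F(socket axes) [ 0.9 -2.1 -2.8] w0.176
th0.12 False t8.22 ee [450.8 213.5 103.1] rot [180.    6.9  77.3] F(socket axes) [ 0.8 -2.9 -1.9] w0.173
th0.16 False t8.49 ee [451.8 217.4 103. ] rot [180.    9.1  77.3] F(socket axes) [ 0.  -2.8 -1.4] w0.182
th0.19 False t8.74 ee [452.4 220.1 102.8] rot [180.   10.9  77.3] F(socket axes) [ 0.6 -3.3 -0.1] w0.178
```

```bash
python3 - <<'E'
from h import *
foot=np.load("foot.npy")
for th in (0.205,0.22,0.235):
    p,o=rockpose(foot,YAW,th,dz=6*abs(np.sin(th)));hit=manip.move_linear(p,o,speed=20,until_force=20)
    s=rep(f"th{th} {hit}")
    if hit or abs((rot(-YAW)@s["contact_force"])[1])>15:break
E
```

```text
th0.205 False t8.99 ee [452.5 220.4 102.7] rot [180.   11.9  77.3] F(socket axes) [ 1.2 -6.4  2.2] w0.180
th0.22 False t9.24 ee [452.6 220.5 102.6] rot [180.   12.9  77.3] F(socket axes) [ 1.2 -9.   4.4] w0.178
th0.235 False t9.49 ee [452.6 220.6 102.6] rot [180.   13.9  77.2] F(socket axes) [ -0.  -10.9   6.8] w0.178
```

The ee stalls at y≈220.5 while force rises, so the +y stop is reached. Now the other side.

```bash
python3 - <<'E'
from h import *
foot=np.load("foot.npy")
for th in (0.18,0.09,0,-0.06,-0.12,-0.17,-0.19,-0.205,-0.22,-0.235):
    p,o=rockpose(foot,YAW,th,dz=6*abs(np.sin(th)));hit=manip.move_linear(p,o,speed=30 if abs(th)<.18 else 20,until_force=35)
    s=rep(f"th{th} {hit}")
    if hit or (th<-.18 and (rot(-YAW)@s["contact_force"])[1]>11):break
E
```

```text
th0.18 False t9.89 ee [452.2 219.1 102.9] rot [-180.    10.4   77.3] F(socket axes) [ 1.1 -5.5  0.5] w0.180
th0.09 False t10.32 ee [450.7 213.6 103.8] rot [-180.     5.    77.3] F(socket axes) [ 0.3 -0.5 -2.1] w0.181
th0 False t10.75 ee [448.8 204.7 103.5] rot [180.   -0.   77.3] F(socket axes) [ 1.   0.4 -2.4] w0.176
th-0.06 False t11.08 ee [447.8 199.8 103.9] rot [180.   -3.5  77.3] F(socket axes) [ 0.2  2.9 -3.4] w0.173
th-0.12 False t11.42 ee [446.5 193.8 103.7] rot [180.   -6.9  77.3] F(socket axes) [ 0.5  3.4 -1.8] w0.181
th-0.17 False t11.72 ee [445.3 188.5 103.1] rot [180.   -9.7  77.3] F(socket axes) [ 0.3  2.8 -2.1] w0.179
th-0.19 False t11.97 ee [445. 187. 103.] rot [180.  -10.9  77.3] F(socket axes) [ 1.   4.8 -1. ] w0.182
th-0.205 False t12.22 ee [444.9 186.8 103. ] rot [180.  -11.9  77.4] F(socket axes) [ 0.6  8.  -2.4] w0.177
th-0.22 False t12.47 ee [444.9 186.6 103.1] rot [180.  -12.9  77.4] F(socket axes) [ 1.5 10.7 -3.6] w0.179
th-0.235 False t12.72 ee [444.9 186.5 103.2] rot [180.  -13.9  77.5] F(socket axes) [ 1.4 13.1 -5.8] w0.175
```

Stop reached on the -y side too, symmetric at 186.7 and 220.5 about 203.6. I return upright, release and regrip so any slip in the fingers squares up, then lift gently.

```bash
python3 - <<'E'
from h import *
foot=np.load("foot.npy")
for th in (-0.17,-0.08,0):
    p,o=rockpose(foot,YAW,th,dz=6*abs(np.sin(th)));manip.move_linear(p,o,speed=40)
rep("up")
effector.move_gripper(0.24);manip.sleep(.3);rep("open");effector.move_gripper(0.0,force=35);rep("regrip")
p,o=rockpose(foot,YAW,0)
for dz in (4,8,20):
    hit=manip.move_linear(p+[0,0,dz],o,speed=25,until_force=14);rep(f"lift{dz} {hit}")
    if hit:break
im=grab_frame("wrist");c=get_calibration("scene");b=grab_frame("scene")[130:280,300:420]
a=cv2.resize(im[100:340,230:430],None,fx=2,fy=2);b=cv2.resize(b,None,fx=3,fy=3.2)
save("lift",np.hstack([a,b]))
E
```

```text
up t13.72 ee [448.2 202.  102.5] rot [-180.     0.    77.3] F(socket axes) [-0.1 -0.1 -2.5] w0.180
open t14.31 ee [448.5 203.5 103.3] rot [-180.    -0.    77.3] F(socket axes) [-0.6  0.  -0.3] w0.243
regrip t14.56 ee [448.6 203.5 103.3] rot [180.    0.   77.3] F(socket axes) [0.  0.3 0.5] w0.178
lift4 False t14.87 ee [448.5 203.4 107.3] rot [180.    0.   77.3] F(socket axes) [ 0.3  0.7 -2.2] w0.184
lift8 False t15.18 ee [448.6 203.6 111.5] rot [180.   -0.   77.3] F(socket axes) [ 1.   0.8 -3. ] w0.181
lift20 False t15.81 ee [448.5 203.5 123.4] rot [180.   -0.   77.3] F(socket axes) [-0.1 -0.  -3.6] w0.177
```

View pics/lift.png

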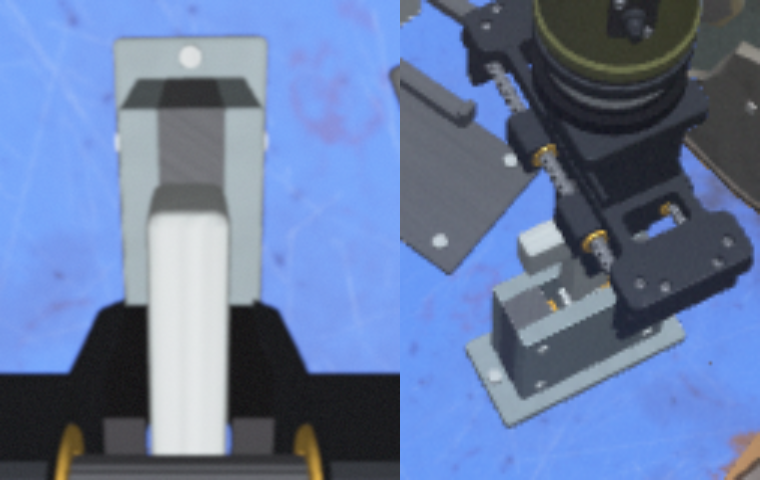

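The rest lifted 20 mm with only its weight (3.6 N) on the wrist and stands straight in the fingers, so the keepers are clear. Now up and over to just in front of the rack.

```bash
python3 - <<'E'
from h import *
S=np.array([586.4,199.8,0]);Y=12.2;ux=rot(Y)[:,0]
o=[180,0,90+Y]
manip.move_linear([448.5,203.5,200],[180,0,77.3],speed=120);rep("high")
A=S-ux*85;B=S.copy()
print("IK",[None if (q:=manip.inverse_kinematics([*P[:2],z],o)) is None else np.round(q,0) for P,z in((A,200),(B,200),(B,140))])
manip.move_linear([*A[:2],200],o,speed=120);manip.sleep(.3);rep("A")
c=get_calibration("wrist");im=grab_frame("wrist");np.savez("w3.npz",im=im,W=c["world_to_cam"],K=c["K"])
v=im.copy()
for p in[(-42,34,156),(-42,22,156),(-42,-22,156),(-42,-34,156),(0,22,150),(0,34,150),(0,-22,150),(0,-34,150)]:
    q=proj(c,rot(Y)@[p[0],p[1],0]+S+[0,0,p[2]])[0];print(q.round(1));cv2.circle(v,tuple(q.round().astype(int)),1,(255,0,0),-1)
save("w3",v,(280,60,600,300),2.5)
E
```

```text
high t16.70 ee [448.1 203.  199.4] rot [-1.80e+02  1.00e-01  7.73e+01] F(socket axes) [-0.2 -0.5 -3.2] w0.177
IK [array([ 10.,  49., -65., 106.,  52.,  61., -64.]), array([  8.,  54., -64.,  92.,  52.,  68., -55.]), array([  7.,  58., -61.,  94.,  57.,  63., -59.])]
A t17.64 ee [502.9 182.1 200.2] rot [180.    0.  102.2] F(socket axes) [-0.1  0.  -3.3] w0.179
[398.8 183.5]
[397.4 202.8]
[392.5 267.7]
[391.3 284. ]
[463.2 199.8]
[465.8 181. ]
[454.3 263.2]
[452.1 279.1]
```

View pics/w3.png

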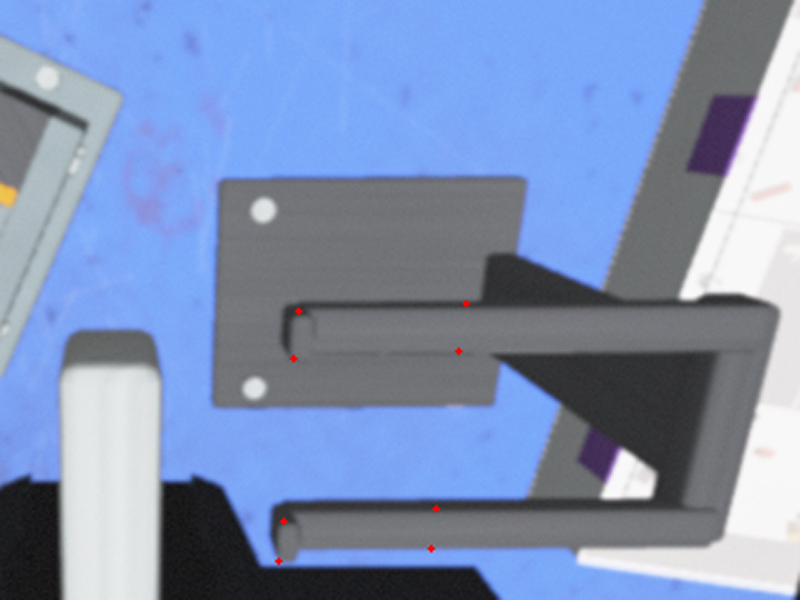

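The overlay points match the prong tips and edges to about 1 px, so the seat estimate holds. Slide in above the prongs and lower.

```bash
python3 - <<'E'
from h import *
S=np.array([586.4,199.8,0]);o=[180,0,102.2]
manip.move_linear([*S[:2],200],o,speed=100);manip.sleep(.2);rep("over")
manip.move_linear([*S[:2],150],o,speed=60);manip.sleep(.2);rep("150")
hit=manip.move_linear([*S[:2],141],o,speed=12,until_force=2.5);rep(f"seat {hit}")
v=np.vstack([cv2.resize(grab_frame("wrist")[80:330,200:600],None,fx=1.4,fy=1.2),cv2.resize(grab_frame("scene")[90:240,260:420],None,fx=3.5,fy=2)])
save("seat",v)
E
```

```text
over t18.89 ee [586.  199.7 200.1] rot [-180.     0.   102.2] F(socket axes) [-0.2  0.7 -2.6] w0.177
150 t20.07 ee [586.6 199.9 150.4] rot [180.   -0.  102.2] F(socket axes) [-0.4  0.1 -3.1] w0.178
seat True t20.64 ee [586.4 199.8 143.4] rot [-180.     0.   102.2] F(socket axes) [-0.4 -0.6  5.2] w0.178
```

View pics/seat.png

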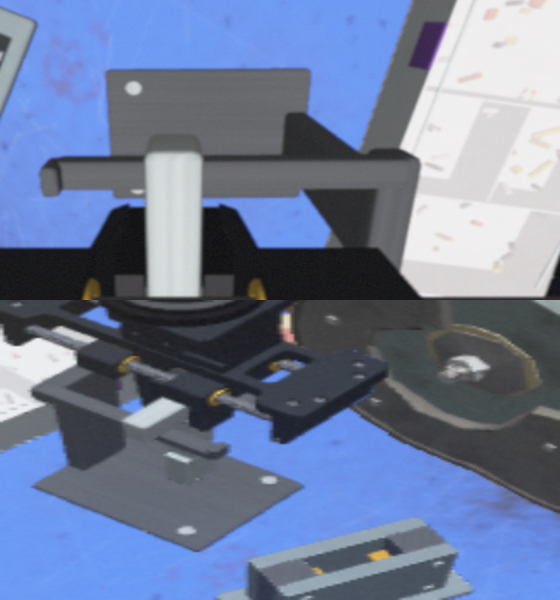

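The bar lies across the prongs at TCP z=143.4 (143.3 expected), with contact felt. Release, retreat upward and check.

```bash
python3 - <<'E'
from h import *
o=[180,0,102.2]
manip.move_linear([586.4,199.8,143.6],o,speed=10)
effector.move_gripper(0.5);manip.sleep(.3);rep("open")
manip.move_linear([586.4,199.8,330],o,speed=130);rep("up");manip.sleep(.5)
a=grab_frame("scene");t=grab_frame("top");c=get_calibration("wrist");w=grab_frame("wrist");manip.sleep(.5);w2=grab_frame("wrist")
print("still diff",np.abs(w.astype(int)-w2).max(),np.abs(a.astype(int)-grab_frame("scene")).max())
print("expected bar ends",[proj(c,rot(12.2)@[0,y,0]+[586.4,199.8,174])[0].round(0) for y in(42,-42)])
b=a[80:280,210:450]
save("final",np.vstack([np.hstack([cv2.resize(b,(480,400))]),cv2.resize(w[60:220,200:584],(480,200))]))
E
```

```text
open t21.98 ee [586.4 199.8 143.6] rot [180.    0.  102.2] F(socket axes) [ 1.3 -0.2 -0.2] w0.501
up t23.56 ee [586.2 199.4 329.1] rot [-179.9    0.   102.2] F(socket axes) [-0.5  0.3 -0.6] w0.501
still diff 27 150
expected bar ends [array([325., 143.]), array([325., 229.])]
```

View pics/final.png

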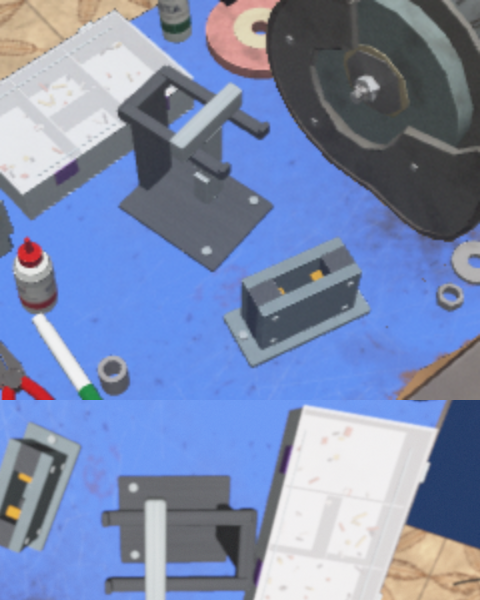

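The rest hangs upright across both prongs. Its bar is in the rack crop at about (207,115) in the scene part and (155,550) in the wrist part. The bush, bottle and nut stand where they were. The whole-picture scene difference (150) could just be the arm, so I check the rest's region alone and then hand in.

```bash
python3 - <<'E'
from h import *
f=lambda:grab_frame("scene")[115:190,262:350].astype(int)
a=f();manip.sleep(.6);b=f();d=np.abs(a-b);print("rest region diff mean %.2f max %d"%(d.mean(),d.max()))
o=cv2.imread("pics/scene0.png")[...,::-1].astype(int);n=grab_frame("scene").astype(int)
for k,(x,y) in dict(bush=(266,267),oil=(227,215),nut=(435,228)).items():
    print(k,np.abs(o-n)[y-18:y+18,x-14:x+14].mean().round(2))
rep();order.finish_job()
E
```

```text
rest region diff mean 1.33 max 8
bush 1.27
oil 4.93
nut 1.26
 t25.56 ee [586.4 199.8 330. ] rot [180.    0.  102.2] F(socket axes) [-0.5 -0.6 -0. ] w0.502
the job is handed in; nothing more can be done
```

The tool rest now hangs upright across both rack prongs, let go and still, and I handed the job in at about 25.6 s of the 51 s allowed.

- **Rocking:** I gripped the crossbar and rocked it fully to +y, then fully to -y. At both ends the motion stalled while the force rose to about 11–13 N, and the two stops were symmetric about upright.
- **Pulling out:** It came straight up with only its own weight on the wrist (about 3.6 N), so both keepers were clear of the stem. I did not measure the keeper positions directly.
- **Hanging:** The bar touched the prongs within 0.1 mm of the expected height. After release, the picture shows it lying across both prongs with the stem hanging in the gap.
- **Stillness:** Two pictures of the rest 0.6 s apart differ only at noise level (mean 1.3, max 8). An earlier whole-picture check gave a maximum difference of 150, which I put down to the arm without confirming it.
- **Bystanders:** The bush and nut match the first picture at noise level (mean about 1.3). The oil bottle's patch differs more (4.9). The final picture shows the bottle standing, and the arm did not work near it. I suspect a shadow or a change in the background, but I did not check this further.

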